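# Roll-test two chair rungs and cradle the straight one

## Task

One of the two wooden chair rungs on the flat plate is bowed. Push each one in turn about 80 mm away from you along the plate so that it rolls, and watch: the straight one rolls on smoothly, the bowed one lurches, lifts and skids. Then lay the straight one along the V groove of the wooden cradle, centred, letting it settle in the groove before you let go, put the bowed one flat in the plywood reject tray, and leave the can, brush and sanding block alone.

Things in the scene. Friction and masses are not known exactly. Their poses are not given: they have to be found in the camera images.
- plate: flat fixed steel plate with a dark rubber facing, 250 (x) by 380 (y) mm, 20 mm thick; origin under its centre, x away from the robot. Two lanes along x, middle lines at y = -95 and +95 mm: a rung lies across each, middle at x about -45 mm. Stop pins 20 mm tall: far ones (10 mm thick) at x = +112, 60 mm either side of each middle line, near ones (8 mm) at x = -115, 79 mm either side
- rung_1_mid (a point): middle of one of two look-alike wooden rungs, on its axis: round bar 28 mm thick, 146 mm long, plus an 18 mm thick, 12 mm long tenon at each end; 60 to 100 g. x runs along it; z is up at the start and turns as it rolls. Either one may be the bowed one. The straight one turns as it goes (44 mm for half a turn) and stays 14 mm above the plate. Rungs stop within a few cm of the end of a slow push.
- rung_2_mid (a point): middle of the other rung: same sizes and axes as rung_1. Whichever rung is bowed has its middle 6 mm out of line with its ends, pointing away from the robot at the start; pushed from behind at mid height it lurches over by half a turn at most, then skids along without turning, lifted a little. Straight and bowed rungs change sides.
- cradle: fixed wooden V cradle on one side of the plate: base 150 (x) by 70 (y) mm, 12 mm thick; origin under its centre. The groove runs along x, in two saddles 24 mm long, centred 50 mm either side of the middle, 48 mm tall, 60 mm wide at the top; the 76 mm between them is open down to the base, room for the fingers
- cradle_seat (a point): where the middle of a rung's axis lies when it is seated in the cradle's 90 degree V groove: centre of the cradle, 43.8 mm above the bench; x along the groove
- reject_tray: open plywood tray fixed to the bench on the other side of the plate (cradle and tray change sides), 220 mm (x) by 140 mm (y), 40 mm tall, walls and floor 6 mm thick; origin at the centre of its underside, x along its length
- varnish_can: closed round can with a paper label, 70 mm wide, 70 mm tall, standing beyond the plate; origin under its centre. Leave alone
- brush: flat brush 190 mm long lying on the bench beyond the plate; origin at its underside, handle to its -x. Leave alone
- sanding_block: cork block 100 by 60 by 35 mm, on the bench beyond the plate; origin under its centre. Leave alone

How it is judged:
By the outcome, as a careful person would: the job done as asked, in the order asked, and still so for the second after the job is handed in, with the robot touching nothing.
It also fails if it takes over 69 s, if anything falls off the work surface, if the arm or the gripper's body presses on something with over 40 N, if the wrist force passes 120 N, or if a joint passes its speed limit or range.

## Robot

A 7-joint arm with a two-finger parallel gripper is mounted at the origin on the work surface. World frame = base frame: x ahead of the robot, y to its left, z up, the work surface at z = 0. Lengths are in m, angles in rad, forces in N, time in s.
With the tool pointing down it reaches from about 0.35 to 0.9 m from the base axis. Payload 7.2 kg.
Tool frame: the origin (TCP) lies at the very end of the fingers, on their centre line; the grasp point (between the pads) lies 19 mm behind it (robot.grasp_offset is the distance from the TCP to the grasp point, in m); z points along the fingers, x is the direction in which the jaws open and shut, and the axes are right-handed (so a half turn about z gives the same grasp; the last joint's range is limited). The gripper opens to 88 mm and grips with 3 to 60 N. Pads are 20 mm wide; open, the fingers measure 115 mm over their backs; the gripper's body (75 mm by 178 mm) begins 61 mm behind the grasp point.
Start: joints at [-1.323, 0.411, -0.013, 1.596, 0.006, 1.134, -0.082], TCP at [0.194, 0.594, 0.223] pointing down, gripper open.
Joint ranges: [-2.95, 2.95], [-0.29, 1.99], [-1.47, 1.44], [0.14, 2.54], [-1.03, 4.17], [0.13, 1.85], [-2.86, 2.86]. Speed limits (rad/s): [2.39, 2.39, 3.01, 3.01, 3.14, 3.14, 3.14].

## Interface

Orientations are given as a unit quaternion [x, y, z, w].
In Python, from workcell import robot gives the robot as it stands. The module is installed in compiled form; this text tells all that it offers.
- The arm moves only by the shell command python3 -m crank 'ROWS'. ROWS is JSON, a list of rows, each a list of 7 numbers: the shift along the tool's x, y, z in cm, then the turn, a rotation vector about the tool's x, y, z in degrees, then the opening, from 0 (shut) to 1 (fully open). In form: [[x, y, z, rx, ry, rz, jaw], ...]. A call has 1 to 8 rows; each row is the pose to reach, as a shift and turn from the pose measured when the call began, along the tool's axes at that moment; what a row does not reach only later rows make up. A row lasts 1/12 s, in which the tool goes at most 41.7 mm and 7.16 degrees, less where a joint would pass 70% of its speed; a pose out of reach is approached as far as the arm can. A call with a gripper value outside its range is refused whole. The fingers move at their own pace and stop on an object; the grip force is fixed at half the most. Time passes only in rows, so rows that repeat a pose let the fingers close. It gives the time, the measured TCP pose, the force and the opening at its end, in the units of the state.
- robot.get_state(): the state, without advancing time (a new reading comes with each control period).
- robot.grab_frame(name): name is "side" or "top"; returns a dict with "img" (384x512x3 uint8, blue, green, red), "mtx" (3x3 intrinsics, pixels), "cam_to_world" (4x4, takes a point from camera to world coordinates). Camera axes: x right, y down, z forward; pixel columns grow to the right and rows downward; lengths in m; the calibration is good to about 2 mm. A picture is of the moment at which its call begins. There is no depth.
- robot.job_done(): hands the job in, once; it reports no verdict.
The state is a dict: "time": time; "joint_positions": joint angles; "dq": joint speeds; "joint_efforts": joint torques, N m; "tool_pos": TCP position; "orientation": TCP orientation; "wrist_force": force on the tool from outside, world axes, zero at the start; "wrist_torque": the same for the moment, N m; "grip_width": finger opening in m.
Only numpy, scipy, OpenCV 4.12 (cv2) and the standard library are available. Lean on these libraries where they do the work, as an engineer would, in place of code of your own. Each camera call takes 0.05 s, during which the arm holds its last target. There are 200 camera calls.

## Working session

There is one attempt and no reset: what is moved stays moved. The work goes in short steps, Python scripts to look and compute and a shell command to move; the robot and the scene stay as the last step left them, time stands still between calls to the robot, and variables do not carry over. Pictures are saved under pics/ and viewed, about 8 in all and at most 12, crops included, and the job is handed in when it is done.

```bash
mkdir -p pics; ls
python3 - <<'E'
from workcell import robot
import cv2,numpy as np
for n in("side","top"):
    f=robot.grab_frame(n);cv2.imwrite(f"pics/{n}0.png",f["img"]);np.savez(f"{n}.npz",K=f["mtx"],T=f["cam_to_world"])
    print(n,f["mtx"].round(1).tolist(),f["cam_to_world"].round(3).tolist())
s=robot.get_state();print({k:np.round(v,3).tolist() for k,v in s.items()},robot.grasp_offset)
E
```

```text
pics
side [[374.2, 0.0, 260.4], [0.0, 374.2, 198.8], [0.0, 0.0, 1.0]] [[0.741, -0.387, 0.549, 0.096], [-0.672, -0.428, 0.605, -0.562], [0.001, -0.817, -0.577, 0.593], [0.0, 0.0, 0.0, 1.0]]
top [[394.6, 0.0, 262.0], [0.0, 394.6, 192.7], [0.0, 0.0, 1.0]] [[0.023, -0.998, 0.06, 0.564], [-1.0, -0.024, -0.005, 0.01], [0.007, -0.06, -0.998, 1.102], [0.0, 0.0, 0.0, 1.0]]
{'time': 0.1, 'joint_positions': [-1.323, 0.412, -0.013, 1.597, 0.006, 1.134, -0.082], 'dq': [0.001, -0.003, 0.002, -0.001, 0.0, -0.001, -0.0], 'joint_efforts': [0.003, -58.91, 0.644, -29.171, -0.054, 0.014, 0.0], 'tool_pos': [0.194, 0.594, 0.222], 'orientation': [0.809, 0.587, -0.001, 0.0], 'wrist_force': [-0.063, 0.126, 0.19], 'wrist_torque': [0.018, 0.031, -0.031], 'grip_width': 0.088} 0.0187
```

View pics/top0.png

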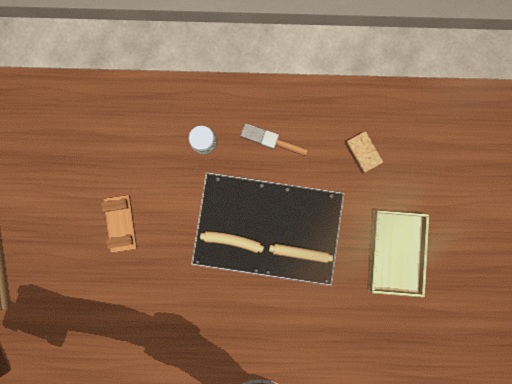

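View pics/side0.png

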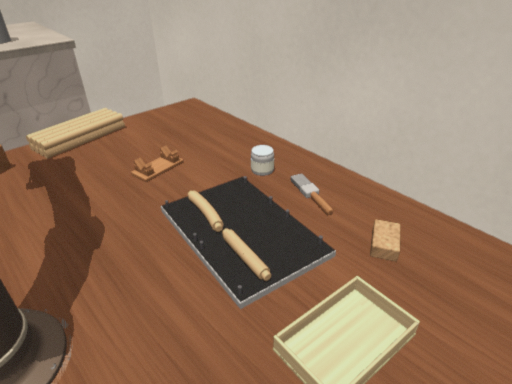

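The top view shows the plate with corners near (208,174), (343,192), (331,284) and (193,265). The left rung is near (232,242) and looks curved away from the robot. The right rung is near (300,254). The cradle is at (119,223) and the tray at (400,253). The side view agrees.

```bash
cat > h.py <<'E'
from workcell import robot
import cv2,numpy as np
from scipy.spatial.transform import Rotation as R
C={n:np.load(n+".npz") for n in("side","top")}
def ray(n,uv,z):
    "pixels -> world xy on the plane at height z"
    K,T=C[n]["K"],C[n]["T"]
    uv=np.atleast_2d(uv).astype(float); d=np.c_[uv,np.ones(len(uv))]@np.linalg.inv(K).T@T[:3,:3].T
    return (T[:3,3]+d*((z-T[2,3])/d[:,2])[:,None])[:,:2]
def shift(p,jaw_yaw,R_down=None):
    "cm/deg numbers for a row: TCP to p, tool down, tool x (jaw axis) at world yaw (deg, mod 180)"
    s=robot.get_state(); Rc=R.from_quat(s["orientation"])
    best=None
    for k in(0,180):
        a=np.radians(jaw_yaw+k); x=np.array([np.cos(a),np.sin(a),0]); z=np.array([0,0,-1.])
        Rt=R.from_matrix(np.c_[x,np.cross(z,x),z]); rv=(Rc.inv()*Rt).as_rotvec(degrees=True)
        if best is None or np.linalg.norm(rv)<np.linalg.norm(best): best=rv
    d=Rc.inv().apply(np.array(p)-s["tool_pos"])*100
    print("shift",d.round(2),"turn",best.round(1),"| q7",round(s["joint_positions"][6],2))
def blob(n,img,lo,hi,box,minA=150):
    "minAreaRects of colour blobs (HSV range) inside box u0,v0,u1,v1"
    h=cv2.cvtColor(img,cv2.COLOR_BGR2HSV); m=cv2.inRange(h,lo,hi); k=np.zeros_like(m); u0,v0,u1,v1=box; k[v0:v1,u0:u1]=1
    cs,_=cv2.findContours(m*k,cv2.RETR_EXTERNAL,cv2.CHAIN_APPROX_NONE)
    return [c for c in cs if cv2.contourArea(c)>minA]
def rungs(img,z=.034,box=(180,165,350,295)):
    for c in blob("top",img,(8,50,110),(35,255,255),box):
        b=cv2.boxPoints(cv2.minAreaRect(c)); w=ray("top",b,z); e=[w[1]-w[0],w[2]-w[1]]; L=max(e,key=np.linalg.norm); S=min(e,key=np.linalg.norm)
        print("rung mid",w.mean(0).round(4),"len",np.linalg.norm(L).round(3),"wid",np.linalg.norm(S).round(3),"yaw",np.degrees(np.arctan2(L[1],L[0])).round(1)%180,"px",b.mean(0).round(0))
E
python3 - <<'E'
from h import *
im=cv2.imread("pics/top0.png"); rungs(im)
h=cv2.cvtColor(im,cv2.COLOR_BGR2HSV)
for u,v in[(232,242),(300,254),(119,223),(119,205),(400,253),(424,253),(260,220),(60,150)]: print((u,v),h[v,u])
def rect(c,z,n):
    w=ray("top",cv2.boxPoints(cv2.minAreaRect(c)),z);print(n,"c",w.mean(0).round(4),"sides",[(np.linalg.norm(w[(i+1)%4]-w[i]).round(3),np.degrees(np.arctan2(*(w[(i+1)%4]-w[i])[::-1])).round(1)) for i in(0,1)])
for z in(.02,):
    w=ray("top",[(207,174),(343,192),(331,284),(193,266)],z);print("plate",w.mean(0),w.round(3).tolist())
    m=(h[...,2]<60).astype(np.uint8);k=np.zeros_like(m);k[165:295,180:355]=1
    cs,_=cv2.findContours(cv2.morphologyEx(m*k,cv2.MORPH_OPEN,np.ones((5,5))),0,2);rect(max(cs,key=cv2.contourArea),.02,"platemask")
for c in blob("top",im,(20,50,130),(40,255,255),(360,200,440,305)): rect(c,.04,"tray@top")
for z in(.012,.048):
  for c in blob("top",im,(8,100,100),(22,255,255),(95,185,145,260),60): rect(c,z,f"cradle@{z}")
cv2.imwrite("pics/cr.png",np.hstack([cv2.resize(im[185:260,95:145],(400,600),interpolation=2),cv2.resize(im[185:260,95:145],(400,600),interpolation=0)])[:, :400])
E
```

```text
rung mid [ 0.5306 -0.0047] len 0.46 wid 0.347 yaw 91.4 px [264. 230.]
(232, 242) [ 23  80 216]
(300, 254) [ 23  84 210]
(119, 223) [ 14 129 214]
(119, 205) [ 13 149 164]
(400, 253) [ 32  60 221]
(424, 253) [ 20  97 157]
(260, 220) [ 7 39 59]
(60, 150) [ 11 149 144]
plate [ 0.53093517 -0.01560432] [[0.677, 0.157], [0.636, -0.218], [0.385, -0.188], [0.425, 0.187]]
platemask c [0.5796 0.1458] sides [(np.float64(0.044), np.float64(-88.6)), (np.float64(0.063), np.float64(-178.3))]
tray@top c [ 0.475  -0.3693] sides [(np.float64(0.224), np.float64(-3.0)), (np.float64(0.143), np.float64(-92.0))]
cradle@0.012 c [0.54   0.3943] sides [(np.float64(0.135), np.float64(-88.6)), (np.float64(0.203), np.float64(-177.6))]
cradle@0.048 c [0.5408 0.3816] sides [(np.float64(0.131), np.float64(-88.6)), (np.float64(0.196), np.float64(-177.6))]
```

View pics/cr.png

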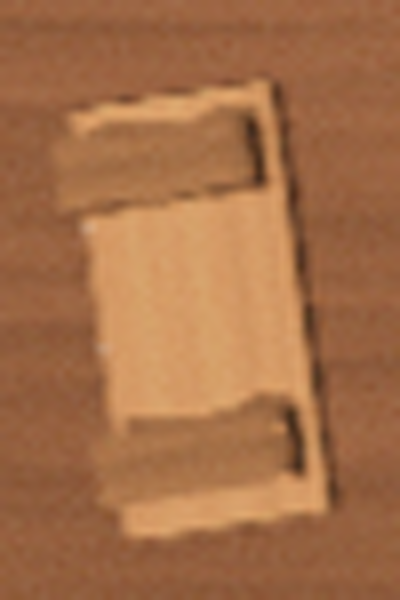

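The crop shows the cradle base corners at full-image pixels (129,195), (135.6,249), (111,252) and (104,199). The groove runs along its long side.

```bash
sed -i 's/(8,50,110),(35,255,255),box/(16,50,110),(30,125,255),box/' h.py
python3 - <<'E'
from h import *
im=cv2.imread("pics/top0.png"); rungs(im,.034)
w=ray("top",np.array([(129,195.25),(135.6,249),(111.25,251.9),(104,199.4)])-.5,.012)
print("cradle",w.mean(0).round(4),[np.linalg.norm(w[i]-w[i-1]).round(3) for i in range(4)],[np.degrees(np.arctan2(*(a)[::-1])).round(1) for a in(w[0]-w[1],w[3]-w[2],(w[0]-w[1]+w[3]-w[2]))])
# plate: y-side direction
w=ray("top",[(207,174),(343,192),(331,284),(193,266)],.02);a=w[0]-w[3]+w[1]-w[2];b=w[0]-w[1]+w[3]-w[2]
print("plate yaw",np.degrees(np.arctan2(a[1],a[0])),np.degrees(np.arctan2(b[1],b[0]))-90)
c,s=w.mean(0),np.radians(-6.5)
E
```

```text
rung mid [ 0.4679 -0.1035] len 0.174 wid 0.028 yaw 82.1 px [301. 253.]
rung mid [0.4972 0.0832] len 0.174 wid 0.033 yaw 79.4 px [232. 241.]
cradle [0.5359 0.3943] [np.float64(0.07), np.float64(0.149), np.float64(0.067), np.float64(0.146)] [np.float64(9.5), np.float64(10.5), np.float64(10.0)]
plate yaw -6.784916393272407 -6.126643086353681
```

Run:
```python
from h import *
d=np.array([.9936,-.113])
p=np.array([.4972,.0832])-.041*d
print(p); shift([*p,.12],83.5); shift([*p,.027],83.5)
```

```text
[0.4564624 0.087833 ]
shift [-39.92  40.66  10.25] turn [ -0.    0.1 -11.6] | q7 -0.08
shift [-39.91  40.65  19.55] turn [ -0.    0.1 -11.6] | q7 -0.08
```

```bash
python3 -m crank '[[-20,20,2,0,0,-6,1],[-20,20,2,0,0,-6,1],[-20,20,2,0,0,-6,1],[-20,20,4,0,0,-6,1],[-20,20,5,0,0,-6,1],[-20,20,5,0,0,-6,1],[-20,20,5,0,0,-6,1],[-20,20,5,0,0,-6,1]]'
python3 - <<'E'
from h import *
d=np.array([.9936,-.113])
p=np.array([.4972,.0832])-.041*d
shift([*p,.12],83.5); shift([*p,.027],83.5)
E
```

```text
time: 0.77
tool_pos: [0.3245, 0.3334, 0.1703]
orientation: [0.78, 0.626, -0.003, 0.002]
wrist_force: [-0.2, 0.6, 0.6]
grip_width: 0.0879
shift [-21.07  18.22   5.18] turn [-0.   0.4 -6.1] | q7 0.46
shift [-21.    18.22  14.48] turn [-0.   0.4 -6.1] | q7 0.46
```

```bash
python3 -m crank '[[-21,18.2,5,0,0.4,-6,1],[-21,18.2,5,0,0.4,-6,1],[-21,18.2,5,0,0.4,-6,1],[-21,18.2,5,0,0.4,-6,1],[-21,18.2,5,0,0.4,-6,1],[-21,18.2,5,0,0.4,-6,1],[-21,18.2,5,0,0.4,-6,1],[-21,18.2,5,0,0.4,-6,1]]';python3 - <<'E'
from h import *
d=np.array([.9936,-.113])
p=np.array([.4972,.0832])-.041*d
shift([*p,.12],83.5); shift([*p,.027],83.5); print(robot.get_state()["dq"].round(2))
E
```

```text
time: 1.43
tool_pos: [0.4587, 0.0811, 0.121]
orientation: [0.749, 0.662, -0.001, 0.001]
wrist_force: [-0.8, -0.2, 0.5]
grip_width: 0.0876
shift [ 0.64 -0.3   0.1 ] turn [ 0.   0.2 -0.6] | q7 1.25
shift [ 0.67 -0.31  9.4 ] turn [ 0.   0.2 -0.6] | q7 1.25
[-0.07 -0.03 -0.09  0.01 -0.01  0.03 -0.16]
```

```bash
cat > snap.py <<'E'
import sys
from h import *
for n in sys.argv[2:] or["top"]: 
    im=robot.grab_frame(n)["img"]; cv2.imwrite(f"pics/{sys.argv[1]}{n}.png",im)
    if n=="top": rungs(im)
E
python3 -m crank '[[0.6,-0.3,3,0,0,-0.6,1],[0.6,-0.3,6,0,0,-0.6,1],[0.6,-0.3,9.4,0,0,-0.6,1],[0.6,-0.3,9.4,0,0,-0.6,1],[0.6,-0.3,9.4,0,0,-0.6,1],[0.6,-0.3,9.4,0,0,-0.6,1]]'; python3 snap.py a top side
python3 -m crank '[[0,0.3,0,0,0,0,1],[0,0.6,0,0,0,0,1],[0,0.9,0,0,0,0,1],[0,1.2,0,0,0,0,1],[0,1.5,0,0,0,0,1],[0,1.8,0,0,0,0,1],[0,2.1,0,0,0,0,1],[0,2.4,0,0,0,0,1]]'; python3 snap.py b top side
```

```text
time: 1.93
tool_pos: [0.4567, 0.0874, 0.028]
orientation: [0.746, 0.666, -0.001, 0.001]
wrist_force: [0.3, 0.1, 0.6]
grip_width: 0.0878
rung mid [ 0.4678 -0.104 ] len 0.175 wid 0.028 yaw 81.9 px [301. 253.]
rung mid [0.499  0.0827] len 0.174 wid 0.029 yaw 81.4 px [232. 240.]
time: 2.7
tool_pos: [0.4813, 0.0849, 0.0286]
orientation: [0.746, 0.666, -0.0, 0.001]
wrist_force: [-2.8, 0.6, 1.3]
grip_width: 0.0876
rung mid [ 0.4679 -0.1035] len 0.174 wid 0.028 yaw 81.9 px [301. 253.]
```

```bash
python3 -m crank '[[0,0.3,0,0,0,0,1],[0,0.6,0,0,0,0,1],[0,0.9,0,0,0,0,1],[0,1.2,0,0,0,0,1],[0,1.5,0,0,0,0,1],[0,1.8,0,0,0,0,1],[0,2.1,0,0,0,0,1],[0,2.4,0,0,0,0,1]]'; python3 snap.py c top side
python3 -m crank '[[0,0.3,0,0,0,0,1],[0,0.6,0,0,0,0,1],[0,0.9,0,0,0,0,1],[0,1.2,0,0,0,0,1],[0,1.5,0,0,0,0,1],[0,1.8,0,0,0,0,1],[0,2.1,0,0,0,0,1],[0,2.4,0,0,0,0,1]]'; python3 snap.py d top side
python3 -c '
import cv2,numpy as np
f=lambda n:cv2.resize(cv2.imread(f"pics/{n}side.png")[150:300,140:340],(400,300),interpolation=2)
cv2.imwrite("pics/m1.png",np.vstack([np.hstack([f("a"),f("b")]),np.hstack([f("c"),f("d")])]))'
```

```text
time: 3.47
tool_pos: [0.5061, 0.0821, 0.0288]
orientation: [0.746, 0.666, 0.0, 0.002]
wrist_force: [-0.8, -0.2, 1.0]
grip_width: 0.088
rung mid [ 0.4678 -0.104 ] len 0.175 wid 0.028 yaw 82.1 px [301. 253.]
time: 4.23
tool_pos: [0.5306, 0.0793, 0.0289]
orientation: [0.746, 0.666, 0.0, 0.002]
wrist_force: [-1.1, -0.7, 0.5]
grip_width: 0.0875
rung mid [ 0.4678 -0.1035] len 0.174 wid 0.029 yaw 82.2 px [301. 253.]
```

View pics/m1.png

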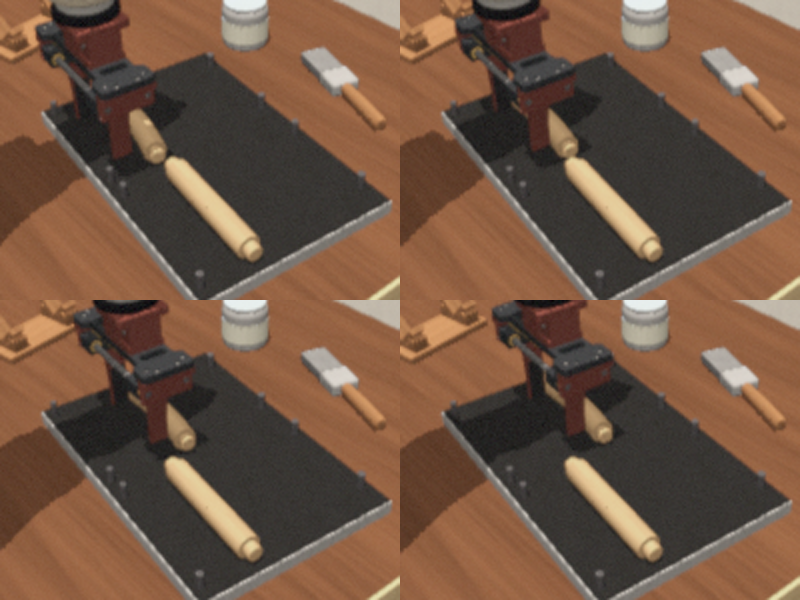

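The four side views show the left rung moving ahead of the fingers along the plate, while the right rung has not moved. I'll finish this push.

```bash
python3 -m crank '[[0,0.3,0,0,0,0,1],[0,0.6,0,0,0,0,1],[0,0.9,0,0,0,0,1],[0,1.2,0,0,0,0,1],[0,1.5,0,0,0,0,1],[0,1.8,0,0,0,0,1],[0,2.0,0,0,0,0,1],[0,2.1,0,0,0,0,1]]'; python3 snap.py e top side
python3 -m crank '[[0,-1.5,0,0,0,0,1],[0,-3,0,0,0,0,1],[0,-6,-3,0,0,0,1],[0,-10,-7,0,0,0,1],[0,-13,-9.5,0,0,0,1],[0,-13,-9.5,0,0,0,1],[0,-13,-9.5,0,0,0,1]]'; python3 snap.py f top side
python3 - <<'E'
from h import *
d=np.array([.9936,-.113])
p=np.array([.4678,-.1037])-.040*d
shift([*p,.12],83.5); shift([*p,.028],83.5)
E
```

```text
time: 5.0
tool_pos: [0.5523, 0.0767, 0.0291]
orientation: [0.746, 0.666, 0.001, 0.002]
wrist_force: [-0.8, 0.4, 2.1]
grip_width: 0.0879
rung mid [ 0.4679 -0.1035] len 0.174 wid 0.028 yaw 82.1 px [301. 253.]
time: 5.68
tool_pos: [0.4216, 0.0925, 0.1256]
orientation: [0.746, 0.666, 0.003, 0.003]
wrist_force: [0.9, -0.2, -0.2]
grip_width: 0.0877
rung mid [ 0.4677 -0.1039] len 0.175 wid 0.029 yaw 81.7 px [301. 253.]
rung mid [0.5773 0.0745] len 0.174 wid 0.032 yaw 83.8 px [236. 211.]
shift [-18.96   2.62   0.42] turn [0.4 0.  0. ] | q7 1.2
shift [-18.95   2.55   9.62] turn [0.4 0.  0. ] | q7 1.2
```

```bash
python3 -m crank '[[-19,2.6,0.4,0.4,0,0,1],[-19,2.6,0.4,0.4,0,0,1],[-19,2.6,0.4,0.4,0,0,1],[-19,2.6,0.4,0.4,0,0,1],[-19,2.6,0.4,0.4,0,0,1],[-19,2.6,0.4,0.4,0,0,1],[-19,2.6,0.4,0.4,0,0,1]]'
python3 - <<'E'
from h import *
d=np.array([.9936,-.113])
p=np.array([.4678,-.1037])-.040*d
shift([*p,.028],83.5)
E
```

```text
time: 6.37
tool_pos: [0.428, -0.1016, 0.1191]
orientation: [0.747, 0.664, -0.001, 0.0]
wrist_force: [-0.0, 0.3, 0.5]
grip_width: 0.0877
shift [ 0.25 -0.01  9.11] turn [-0.1  0.1 -0.2] | q7 1.7
```

```bash
python3 -m crank '[[0.25,0,3,0,0,0,1],[0.25,0,6,0,0,0,1],[0.25,0,9.1,0,0,0,1],[0.25,0,9.1,0,0,0,1],[0.25,0,9.1,0,0,0,1]]'; python3 snap.py g top side
python3 -m crank '[[0,0.3,0,0,0,0,1],[0,0.6,0,0,0,0,1],[0,0.9,0,0,0,0,1],[0,1.2,0,0,0,0,1],[0,1.5,0,0,0,0,1],[0,1.8,0,0,0,0,1],[0,2.1,0,0,0,0,1],[0,2.4,0,0,0,0,1]]'; python3 snap.py h top side
python3 -m crank '[[0,0.3,0,0,0,0,1],[0,0.6,0,0,0,0,1],[0,0.9,0,0,0,0,1],[0,1.2,0,0,0,0,1],[0,1.5,0,0,0,0,1],[0,1.8,0,0,0,0,1],[0,2.1,0,0,0,0,1],[0,2.4,0,0,0,0,1]]'; python3 snap.py i top side
python3 -m crank '[[0,0.3,0,0,0,0,1],[0,0.6,0,0,0,0,1],[0,0.9,0,0,0,0,1],[0,1.2,0,0,0,0,1],[0,1.5,0,0,0,0,1],[0,1.8,0,0,0,0,1],[0,2.1,0,0,0,0,1],[0,2.4,0,0,0,0,1]]'; python3 snap.py j top side
```

```text
time: 6.78
tool_pos: [0.4269, -0.0983, 0.0267]
orientation: [0.747, 0.665, -0.003, -0.002]
wrist_force: [-0.5, 0.8, -0.4]
grip_width: 0.0876
rung mid [ 0.4687 -0.1039] len 0.174 wid 0.026 yaw 81.9 px [301. 253.]
rung mid [0.5773 0.0745] len 0.174 wid 0.032 yaw 84.1 px [236. 211.]
time: 7.55
tool_pos: [0.4531, -0.1018, 0.0289]
orientation: [0.747, 0.665, -0.001, 0.0]
wrist_force: [0.5, 0.7, -0.6]
grip_width: 0.088
rung mid [0.5767 0.0746] len 0.174 wid 0.033 yaw 84.1 px [236. 211.]
time: 8.32
tool_pos: [0.4775, -0.1046, 0.0289]
orientation: [0.747, 0.665, -0.001, 0.0]
wrist_force: [0.4, -0.4, -0.5]
grip_width: 0.0875
rung mid [0.577  0.0745] len 0.174 wid 0.032 yaw 83.6 px [236. 211.]
time: 9.08
tool_pos: [0.502, -0.1075, 0.0289]
orientation: [0.747, 0.665, -0.001, 0.001]
wrist_force: [0.4, -0.5, -0.2]
grip_width: 0.0875
rung mid [0.5769 0.0746] len 0.173 wid 0.033 yaw 84.5 px [236. 211.]
```

```bash
python3 -m crank '[[0,0.3,0,0,0,0,1],[0,0.6,0,0,0,0,1],[0,0.9,0,0,0,0,1],[0,1.2,0,0,0,0,1],[0,1.4,0,0,0,0,1],[0,1.5,0,0,0,0,1]]'; python3 snap.py k top side
python3 -m crank '[[0,-1.5,0,0,0,0,1],[0,-3,0,0,0,0,1],[0,-6,-3,0,0,0,1],[0,-10,-7,0,0,0,1],[0,-13,-9.5,0,0,0,1],[0,-13,-9.5,0,0,0,1],[0,-13,-9.5,0,0,0,1]]'; python3 snap.py l top side
python3 -c '
import cv2,numpy as np
f=lambda n:cv2.resize(cv2.imread(f"pics/{n}side.png")[150:300,140:340],(400,300),interpolation=2)
g=lambda n:cv2.resize(cv2.imread(f"pics/{n}top.png")[165:300,180:360],(400,300),interpolation=2)
cv2.imwrite("pics/m2.png",np.vstack([np.hstack([f("i"),f("k")]),np.hstack([f("l"),g("l")])]))'
```

```text
time: 9.68
tool_pos: [0.5176, -0.1092, 0.0289]
orientation: [0.747, 0.665, -0.001, 0.001]
wrist_force: [-0.1, 0.5, -0.5]
grip_width: 0.0878
rung mid [ 0.5029 -0.2141] len 0.07 wid 0.032 yaw 0.7 px [342. 241.]
rung mid [0.5769 0.0746] len 0.174 wid 0.032 yaw 84.1 px [236. 211.]
time: 10.37
tool_pos: [0.3869, -0.0937, 0.1257]
orientation: [0.747, 0.665, 0.001, 0.001]
wrist_force: [0.2, 0.9, -0.7]
grip_width: 0.0879
rung mid [ 0.5432 -0.1137] len 0.175 wid 0.028 yaw 82.6 px [305. 225.]
rung mid [0.5765 0.0746] len 0.174 wid 0.032 yaw 83.9 px [236. 211.]
```

View pics/m2.png

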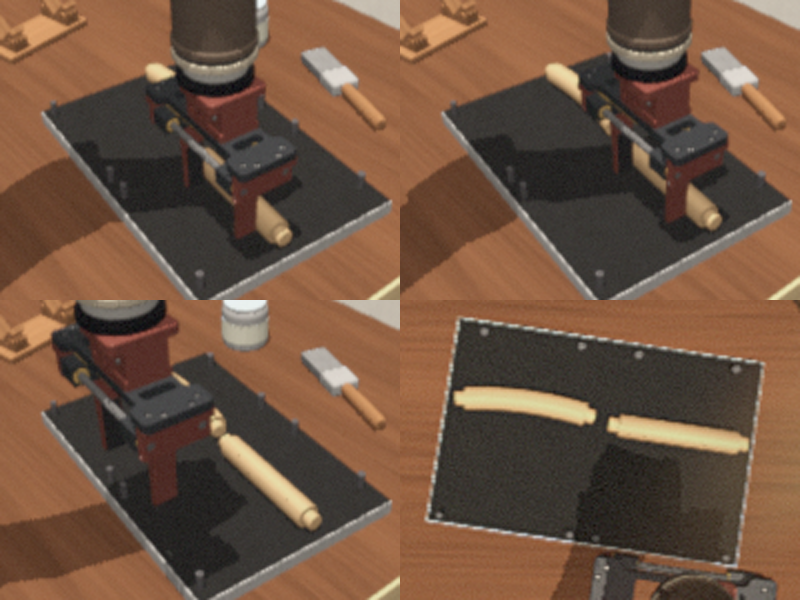

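The montage shows the left rung still visibly curved, having moved with the fingers and stopped against them. The right rung is straight, 28 mm wide before and after rolling. So the left rung is bowed and the right one is straight. Next I'll grasp the straight one.

```bash
python3 - <<'E'
from h import *
shift([.5432,-.1137,.12],-7.0)
E
python3 -m crank '[[0,4,0,0,0,7,1],[0,8,0,0,0,14,1],[0,8,0,0,0,21,1],[0,8,0,0,0,28,1],[0,8,0,0,0,35,1],[0,8,0,0,0,42,1],[0,8,0,0,0,49,1],[0,8,0,0,0,56,1]]'
python3 - <<'E'
from h import *
shift([.5432,-.1137,.12],-7.0)
E
```

```text
shift [-0.21 15.54  0.46] turn [  0.1   0.2 -89.6] | q7 1.66
time: 11.13
tool_pos: [0.4693, -0.1032, 0.1228]
orientation: [0.972, 0.234, 0.0, 0.002]
wrist_force: [-0.7, 1.3, -0.6]
grip_width: 0.0877
shift [6.1  4.29 0.29] turn [ 0.2 -0.  34. ] | q7 0.83
```

```bash
python3 -m crank '[[6.1,4.3,0.3,0,0,7,1],[6.1,4.3,0.3,0,0,14,1],[6.1,4.3,0.3,0,0,21,1],[6.1,4.3,0.3,0,0,28,1],[6.1,4.3,0.3,0,0,34,1],[6.1,4.3,0.3,0,0,34,1],[6.1,4.3,0.3,0,0,34,1],[6.1,4.3,0.3,0,0,34,1]]'
python3 - <<'E'
from h import *
shift([.5432,-.1137,.024],-7.0)
E
```

```text
time: 11.8
tool_pos: [0.5434, -0.1138, 0.119]
orientation: [0.998, -0.059, 0.0, 0.002]
wrist_force: [-0.2, 0.2, 0.6]
grip_width: 0.0882
shift [-0.02 -0.05  9.5 ] turn [ 0.2 -0.   0.3] | q7 0.37
```

```bash
python3 -m crank '[[0,0,3,0,0,0,1],[0,0,6,0,0,0,1],[0,0,8.5,0,0,0,1],[0,0,9.5,0,0,0,1],[0,0,9.5,0,0,0,1],[0,0,9.5,0,0,0,1]]'
python3 -m crank '[[0,0,0,0,0,0,0.25],[0,0,0,0,0,0,0.25],[0,0,0,0,0,0,0.25],[0,0,0,0,0,0,0.25],[0,0,0,0,0,0,0],[0,0,0,0,0,0,0],[0,0,0,0,0,0,0],[0,0,0,0,0,0,0]]'
python3 -m crank '[[0,0,-1,0,0,0,0],[0,0,-3,0,0,0,0],[0,0,-6,0,0,0,0],[0,0,-10,0,0,0,0],[0,0,-12,0,0,0,0],[0,0,-12,0,0,0,0]]'
python3 - <<'E'
from h import *
shift([.5359,.3943,.14],100); shift([.5359,.3943,.032],100)
E
```

```text
time: 12.3
tool_pos: [0.5435, -0.1146, 0.024]
orientation: [0.998, -0.058, -0.0, 0.002]
wrist_force: [0.2, 0.2, 0.3]
grip_width: 0.0876
time: 12.97
tool_pos: [0.5435, -0.1145, 0.024]
orientation: [0.998, -0.058, -0.0, 0.002]
wrist_force: [-1.5, 0.4, 0.4]
grip_width: 0.0378
time: 13.47
tool_pos: [0.546, -0.1151, 0.1492]
orientation: [0.998, -0.059, 0.004, 0.002]
wrist_force: [0.4, -0.6, 0.1]
grip_width: 0.0007
shift [ -6.96 -50.47   0.68] turn [-0.1 -0.5 73.3] | q7 0.34
shift [ -7.04 -50.51  11.48] turn [-0.1 -0.5 73.3] | q7 0.34
```

The fingers hadn't finished closing before the lift, so nothing was gripped. I'll measure again and regrasp with a longer wait.

```bash
python3 -m crank '[[-8,0,0,0,0,0,1],[-16,0,0,0,0,0,1],[-16,0,0,0,0,0,1],[-16,0,0,0,0,0,1],[-16,0,0,0,0,0,1],[-16,0,0,0,0,0,1]]'; python3 snap.py n top side; python3 -c '
import cv2,numpy as np
f=lambda n:cv2.resize(cv2.imread(f"pics/{n}side.png")[150:300,140:340],(400,300),interpolation=2)
g=lambda n:cv2.resize(cv2.imread(f"pics/{n}top.png")[165:300,180:360],(400,300),interpolation=2)
cv2.imwrite("pics/m3.png",np.hstack([f("n"),g("n")]))'
```

```text
time: 13.97
tool_pos: [0.3861, -0.0956, 0.1482]
orientation: [0.998, -0.058, 0.004, 0.001]
wrist_force: [0.3, -0.8, -0.2]
grip_width: 0.0374
rung mid [ 0.5236 -0.1123] len 0.177 wid 0.028 yaw 82.6 px [304. 232.]
rung mid [0.5763 0.074 ] len 0.175 wid 0.033 yaw 83.4 px [236. 211.]
```

View pics/m3.png

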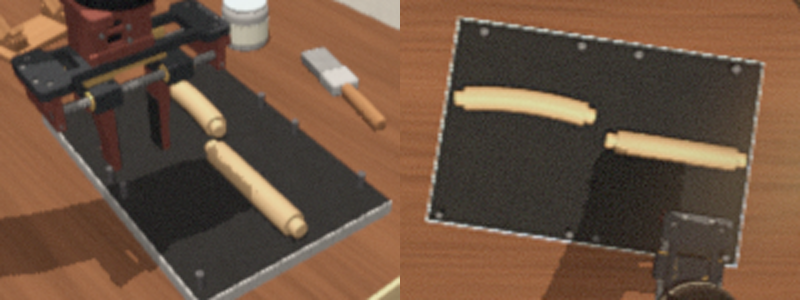

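The rung rolled back to (0.524,-0.112), lying straight on the plate and undisturbed otherwise. I'll regrasp it there.

```bash
python3 - <<'E'
from h import *
shift([.5236,-.1123,.10],-7.2)
E
python3 -m crank '[[4,0,0,0,0,0,0.7],[8,0,0,0,0,0,0.7],[12,0,0,0,0,0,0.7],[13.8,0,3,0,0,0,0.7],[13.8,0,4.7,0,0,0,0.7],[13.8,0,4.7,0,0,0,0.7],[13.8,0,4.7,0,0,0,0.7]]';  python3 - <<'E'
from h import *
shift([.5236,-.1123,.024],-7.2)
E
```

```text
shift [1.357e+01 1.000e-02 4.970e+00] turn [ 0.2 -0.5  0.5] | q7 0.16
time: 14.65
tool_pos: [0.5255, -0.1133, 0.1014]
orientation: [0.998, -0.059, 0.003, 0.003]
wrist_force: [-0.2, -0.0, 1.1]
grip_width: 0.0614
shift [-0.25 -0.11  7.74] turn [ 0.3 -0.3  0.5] | q7 0.4
```

```bash
python3 -m crank '[[-0.2,-0.1,3,0.3,-0.3,0.4,0.7],[-0.2,-0.1,6,0.3,-0.3,0.4,0.7],[-0.2,-0.1,7.7,0.3,-0.3,0.4,0.7],[-0.2,-0.1,7.7,0.3,-0.3,0.4,0.7],[-0.2,-0.1,7.7,0.3,-0.3,0.4,0.7]]'
python3 -m crank '[[0,0,0,0,0,0,0],[0,0,0,0,0,0,0],[0,0,0,0,0,0,0],[0,0,0,0,0,0,0],[0,0,0,0,0,0,0],[0,0,0,0,0,0,0],[0,0,0,0,0,0,0],[0,0,0,0,0,0,0]]'
python3 -m crank '[[0,0,0,0,0,0,0],[0,0,0,0,0,0,0]]'
```

```text
time: 15.07
tool_pos: [0.5242, -0.1128, 0.0252]
orientation: [0.998, -0.062, 0.0, 0.0]
wrist_force: [-0.2, 0.6, 0.4]
grip_width: 0.0614
time: 15.73
tool_pos: [0.5245, -0.1127, 0.0256]
orientation: [0.998, -0.062, 0.001, -0.0]
wrist_force: [-1.5, 0.3, 6.7]
grip_width: 0.0271
time: 15.9
tool_pos: [0.5245, -0.1127, 0.0257]
orientation: [0.998, -0.062, 0.001, -0.0]
wrist_force: [-0.8, 0.3, 3.1]
grip_width: 0.0273
```

```bash
python3 -m crank '[[0,0,-1,0,0,0,0],[0,0,-3,0,0,0,0],[0,0,-6,0,0,0,0],[0,0,-10,0,0,0,0],[0,0,-12,0,0,0,0],[0,0,-12,0,0,0,0]]'
python3 - <<'E'
from h import *
shift([.5359,.3943,.14],100)
E
```

```text
time: 16.4
tool_pos: [0.5267, -0.1138, 0.1503]
orientation: [0.998, -0.063, 0.004, -0.0]
wrist_force: [1.0, -0.1, -0.1]
grip_width: 0.0274
shift [ -5.44 -50.52   1.04] turn [-0.3 -0.3 72.8] | q7 0.35
```

```bash
python3 -m crank '[[-0.5,-3,0.5,0,0,6,0],[-1,-6.5,0.5,0,0,12,0],[-1.5,-10,0.5,0,0,18,0],[-2,-13.5,0.5,0,0,24,0],[-2.5,-17,0.5,0,0,30,0],[-3,-20.5,0.5,0,0,36,0],[-3.5,-24,0.5,0,0,42,0],[-4,-27.5,0.5,0,0,48,0]]'
python3 - <<'E'
from h import *
shift([.5359,.3943,.14],100)
E
```

```text
time: 17.07
tool_pos: [0.5205, 0.1658, 0.1449]
orientation: [0.885, -0.465, 0.003, -0.002]
wrist_force: [0.4, 0.1, -0.5]
grip_width: 0.0271
shift [-17.96 -14.22   0.49] turn [-0.4 -0.2 24.5] | q7 -0.86
```

```bash
python3 -m crank '[[-2.5,-2,0.5,0,0,5,0],[-5,-4,0.5,0,0,10,0],[-8,-6.3,0.5,0,0,15,0],[-11,-8.7,0.5,0,0,20,0],[-14,-11,0.5,0,0,24.5,0],[-16.5,-13,0.5,0,0,24.5,0],[-18,-14.2,0.5,0,0,24.5,0],[-18,-14.2,0.5,0,0,24.5,0]]'; python3 -m crank '[[0,0,0,0,0,0,0],[0,0,0,0,0,0,0]]'; python3 snap.py p top side
python3 - <<'E'
from h import *
shift([.5359,.3943,.09],100)
im=cv2.imread("pics/pside.png");cv2.imwrite("pics/pc.png",cv2.resize(im[100:220,90:250],(800,600),interpolation=2))
E
```

```text
time: 17.73
tool_pos: [0.5336, 0.4002, 0.1379]
orientation: [0.768, -0.64, 0.002, -0.002]
wrist_force: [-0.8, 0.8, -1.9]
grip_width: 0.0273
time: 17.9
tool_pos: [0.5328, 0.3999, 0.1369]
orientation: [0.769, -0.64, 0.002, -0.001]
wrist_force: [-0.8, -0.1, -0.5]
grip_width: 0.0276
rung mid [0.5773 0.0745] len 0.174 wid 0.032 yaw 84.1 px [236. 211.]
shift [ 0.48 -0.13  4.77] turn [-0.3 -0.1  0.3] | q7 -1.54
```

View pics/pc.png

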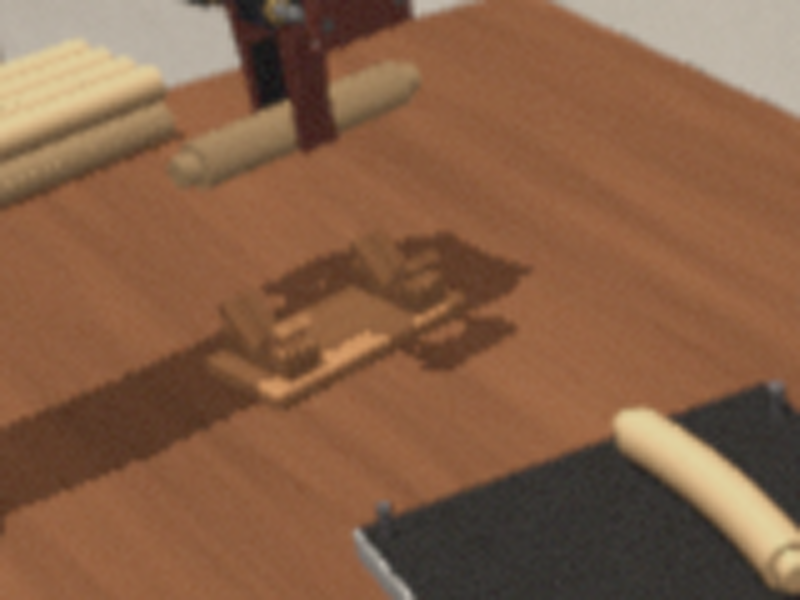

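The crop shows the rung held level above the cradle, its ends at side-image pixels (127,133) and (172,116). The cradle base top corners are at about (146,179), (183,159) and (132,171).

Run:
```python
from h import *
e=ray("side",[(127,133),(172,115.6)],.1455); print("held rung",e.mean(0),np.linalg.norm(e[0]-e[1]),np.degrees(np.arctan2(*(e[1]-e[0])[::-1])))
w=ray("side",[(183,159),(146,179),(132,171)],.012); print("base",w.round(4).tolist(),((w[0]+w[2])/2).round(4),np.linalg.norm(w[0]-w[1]),np.linalg.norm(w[2]-w[1]),np.degrees(np.arctan2(*(w[0]-w[1])[::-1])))
im=cv2.imread("pics/side0.png");cv2.imwrite("pics/cs.png",cv2.resize(im[140:185,125:190],(780,540),interpolation=2))
```

```text
held rung [0.53898643 0.39892915] 0.15807463226857302 8.252563200092785
base [[0.6145, 0.374], [0.4697, 0.3446], [0.4604, 0.4138]] [0.5375 0.3939] 0.1477277716930667 0.0698063159009549 11.473948950218233
```

View pics/cs.png

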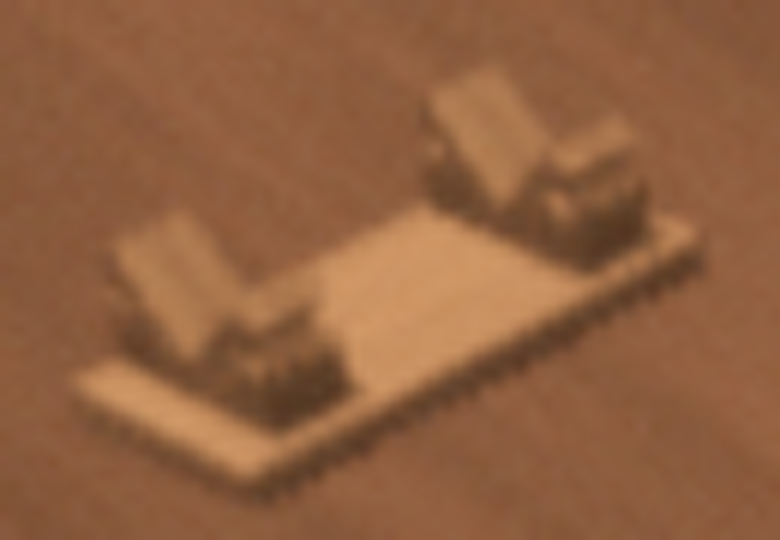

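The crop confirms the saddles and the base edges. Both views put the cradle centre at about (0.5367,0.394) with a yaw of about 10.5°. Next I'll descend.

```bash
python3 - <<'E'
from h import *
shift([.5367,.394,.08],100.4)
E
python3 -m crank '[[0.5,-0.2,1.5,-0.3,0,0,0],[0.5,-0.2,3.5,-0.3,0,0,0],[0.5,-0.2,5.5,-0.3,0,0,0],[0.5,-0.2,5.8,-0.3,0,0,0],[0.5,-0.2,5.8,-0.3,0,0,0]]'
python3 - <<'E'
from h import *
shift([.5367,.394,.0365],100.4)
E
```

```text
shift [ 0.52 -0.2   5.77] turn [-0.3 -0.1 -0.1] | q7 -1.54
time: 18.42
tool_pos: [0.5362, 0.3925, 0.0781]
orientation: [0.767, -0.641, 0.0, 0.002]
wrist_force: [-0.3, -0.6, -1.2]
grip_width: 0.0274
shift [-0.16 -0.09  4.16] turn [ 0.2 -0.2 -0.2] | q7 -1.49
```

```bash
python3 -m crank '[[-0.2,-0.1,1,0.2,-0.2,-0.2,0],[-0.2,-0.1,2,0.2,-0.2,-0.2,0],[-0.2,-0.1,3,0.2,-0.2,-0.2,0],[-0.2,-0.1,3.4,0.2,-0.2,-0.2,0],[-0.2,-0.1,3.8,0.2,-0.2,-0.2,0],[-0.2,-0.1,4,0.2,-0.2,-0.2,0],[-0.2,-0.1,4,0.2,-0.2,-0.2,0],[-0.2,-0.1,4,0.2,-0.2,-0.2,0]]'
```

```text
time: 19.08
tool_pos: [0.5369, 0.3945, 0.0383]
orientation: [0.769, -0.64, 0.0, -0.0]
wrist_force: [0.4, 0.6, -0.3]
grip_width: 0.0273
```

```bash
python3 -m crank '[[0,0,0.1,0,0,0,0],[0,0,0.2,0,0,0,0],[0,0,0.3,0,0,0,0],[0,0,0.3,0,0,0,0]]';python3 -m crank '[[0,0,0.1,0,0,0,0],[0,0,0.2,0,0,0,0],[0,0,0.2,0,0,0,0]]'
```

```text
time: 19.42
tool_pos: [0.5373, 0.3957, 0.0364]
orientation: [0.769, -0.64, -0.0, -0.002]
wrist_force: [-2.3, 0.2, 5.6]
grip_width: 0.0274
time: 19.67
tool_pos: [0.5376, 0.3967, 0.0355]
orientation: [0.769, -0.639, -0.001, -0.002]
wrist_force: [-2.3, 1.5, 8.5]
grip_width: 0.0273
```

```bash
python3 -m crank '[[-0.1,0,0.1,0,0,0,0],[-0.1,0,0.1,0,0,0,0],[-0.1,0,0.1,0,0,0,0],[-0.1,0,0.1,0,0,0,0]]'; python3 snap.py q top side
```

```text
time: 20.0
tool_pos: [0.5376, 0.3968, 0.0354]
orientation: [0.769, -0.64, -0.0, -0.002]
wrist_force: [-3.8, -3.8, 8.9]
grip_width: 0.0275
rung mid [0.5767 0.0745] len 0.174 wid 0.033 yaw 82.9 px [236. 211.]
```

It's seated: it no longer moves under load, and the axis is at about 43.7 mm. I'll release it and lift.

```bash
python3 -m crank '[[0,0,0,0,0,0,0.45],[0,0,0,0,0,0,0.6],[0,0,0,0,0,0,0.7],[0,0,0,0,0,0,0.7],[0,0,0,0,0,0,0.7],[0,0,0,0,0,0,0.7],[0,0,0,0,0,0,0.7],[0,0,0,0,0,0,0.7]]'
python3 -m crank '[[0,0,-1,0,0,0,0.7],[0,0,-3,0,0,0,0.7],[0,0,-6,0,0,0,0.7],[0,0,-9,0,0,0,0.7],[0,0,-11,0,0,0,0.7],[0,0,-11,0,0,0,0.7]]'
python3 - <<'E'
from h import *
shift([.5767,.0745,.14],-6.5)
E
```

```text
time: 20.77
tool_pos: [0.5376, 0.3968, 0.0353]
orientation: [0.769, -0.64, -0.0, -0.002]
wrist_force: [0.1, 0.3, 0.6]
grip_width: 0.0616
time: 21.27
tool_pos: [0.5398, 0.3969, 0.1509]
orientation: [0.768, -0.64, 0.0, -0.006]
wrist_force: [0.0, -1.5, 0.8]
grip_width: 0.0611
shift [32.38  2.22  0.86] turn [ -0.7  -0.  -73.1] | q7 -1.53
```

```bash
python3 -m crank '[[3,0,0,0,0,-7,0.75],[7,0,0,0,0,-14,0.75],[11,0.5,0,0,0,-21,0.75],[15,1,0,0,0,-28,0.75],[19,1.5,0.5,0,0,-35,0.75],[23,2,0.5,0,0,-42,0.75],[27,2,0.5,0,0,-49,0.75],[32,2.2,0.5,0,0,-56,0.75]]'
python3 - <<'E'
from h import *
shift([.579,.0743,.12],-6.5)
E
python3 snap.py r top side
python3 - <<'E'
from h import *
t=cv2.imread("pics/rtop.png");s=cv2.imread("pics/rside.png")
cv2.imwrite("pics/m4.png",np.hstack([cv2.resize(t[180:270,85:165],(400,450),interpolation=2),cv2.resize(s[130:200,120:200],(400,450),interpolation=2)]))
rungs(t,.044,(90,180,160,270))
E
```

```text
time: 21.93
tool_pos: [0.5747, 0.0851, 0.1438]
orientation: [0.98, -0.201, 0.003, -0.005]
wrist_force: [0.8, -0.5, -0.1]
grip_width: 0.066
shift [0.81 0.85 2.38] turn [ -0.6  -0.3 -16.7] | q7 -0.22
rung mid [0.5681 0.0133] len 0.051 wid 0.028 yaw 76.1 px [258. 215.]
rung mid [0.5407 0.3969] len 0.173 wid 0.029 yaw 10.5 px [114. 222.]
```

View pics/m4.png

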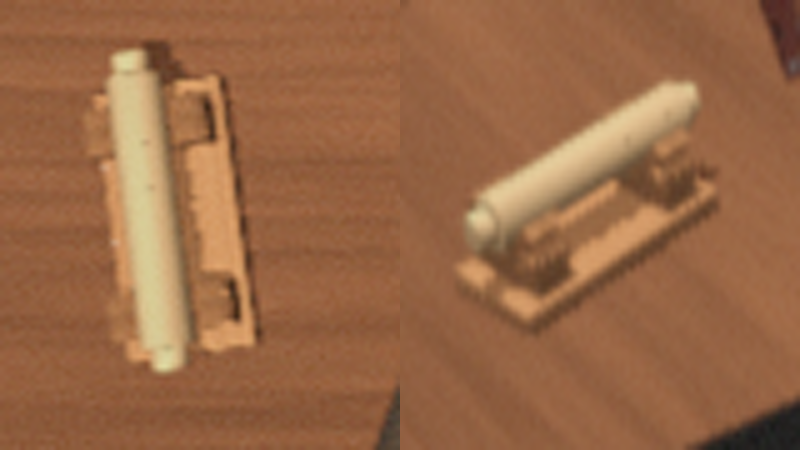

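The rung is seated in both saddles. It looks a few millimetres too far along the groove, so I'll measure the along-groove offset more carefully.

Run:
```python
from h import *
g=np.array([np.cos(np.radians(10.3)),np.sin(np.radians(10.3))])
for n,box,f0,f1 in(("top",(95,185,145,260),"top0","rtop"),("side",(125,135,192,185),"side0","rside")):
    im=cv2.imread(f"pics/{f0}.png"); h=cv2.cvtColor(im,cv2.COLOR_BGR2HSV); u0,v0,u1,v1=box
    if n=="top": 
        m=cv2.inRange(h,(8,80,182),(25,255,255))
        k=np.zeros_like(m);k[v0:v1,u0:u1]=m[v0:v1,u0:u1]; k=cv2.morphologyEx(k,cv2.MORPH_OPEN,np.ones((2,2)))
        pts=np.argwhere(k)[:,::-1].astype(np.float32); r=cv2.minAreaRect(pts); w=ray(n,cv2.boxPoints(r),.012)
        print(n,"base",len(pts),w.mean(0).round(4),"size",np.linalg.norm(w[1]-w[0]).round(3),np.linalg.norm(w[2]-w[1]).round(3),"along",(w@g).min().round(4),(w@g).max().round(4), "mid",(w.mean(0)@g).round(4))
    c=blob(n,cv2.imread(f"pics/{f1}.png"),(16,50,110),(32,125,255),box)
    c=max(c,key=cv2.contourArea)
    q=ray(n,c[:,0],.0438); a=q@g; print(n,"rung along",a.min().round(4),a.max().round(4),"mid",((a.min()+a.max())/2).round(4),"len",np.ptp(a).round(3))
# base edges in side view from crop cs.png (scale 12, origin 125,140)
P=np.array([(700,232),(252,480),(75,382),(430,205)])/12+[125,140]-.5
w=ray("side",P[:3],.012);print("side base mid along",((w[0]+w[2])/2@g).round(4),np.linalg.norm(w[0]-w[1]),np.linalg.norm(w[1]-w[2]))
```

```text
top base 855 [0.5334 0.3923] size 0.07 0.149 along 0.5197 0.6701 mid 0.5949
top rung along 0.5165 0.6896 mid 0.603 len 0.173
side rung along 0.5135 0.6973 mid 0.6054 len 0.184
side base mid along 0.5977 0.15084229044776687 0.07217604414451514
```

Both views put the rung 5–8 mm too far along the groove. The plate-to-cradle calibration explains only part of that. I'll regrasp it and shift it about 6.5 mm back.

Run:
```python
from h import *
shift([.5376,.3968,.13],-79.6)
```

```text
shift [-16.48 -27.72   1.64] turn [-0.7 -0.1 55.7] | q7 -0.22
```

```bash
python3 -m crank '[[-2,-3.4,0,0,0,7,0.7],[-4.1,-6.9,0,0,0,14,0.7],[-6.2,-10.4,0,0,0,21,0.7],[-8.3,-13.9,0,0,0,28,0.7],[-10.4,-17.4,0,0,0,35,0.7],[-12.5,-20.9,0,-0.7,0,42,0.7],[-14.6,-24.4,0,-0.7,0,49,0.7],[-16.5,-27.7,0,-0.7,0,55.7,0.7]]'
python3 -m crank '[[0,0,0,0,0,0,0.7],[0,0,0,0,0,0,0.7]]'
python3 - <<'E'
from h import *
shift([.5376,.3968,.0355],-79.6)
E
```

```text
time: 22.7
tool_pos: [0.5358, 0.3998, 0.1462]
orientation: [0.767, -0.642, 0.001, 0.001]
wrist_force: [0.5, 0.1, 1.0]
grip_width: 0.0612
time: 22.87
tool_pos: [0.5339, 0.4034, 0.145]
orientation: [0.768, -0.64, 0.001, 0.001]
wrist_force: [0.4, -1.4, 0.2]
grip_width: 0.0617
shift [ 0.68 -0.26 10.95] turn [ 0.1 -0.2 -0. ] | q7 -1.55
```

```bash
python3 -m crank '[[0.7,-0.2,2,0,0,0,0.7],[0.7,-0.2,5,0,0,0,0.7],[0.7,-0.2,7,0,0,0,0.7],[0.7,-0.2,7,0,0,0,0.7],[0.7,-0.2,7,0,0,0,0.7]]'
python3 - <<'E'
from h import *
shift([.5376,.3968,.0355],-79.6)
E
```

```text
time: 23.28
tool_pos: [0.5372, 0.3947, 0.075]
orientation: [0.768, -0.641, 0.001, 0.002]
wrist_force: [0.6, -0.6, 0.3]
grip_width: 0.0616
shift [-0.22 -0.08  3.94] turn [ 0.1 -0.2 -0.1] | q7 -1.49
```

```bash
python3 -m crank '[[-0.2,-0.1,1.5,0,-0.2,0,0.7],[-0.2,-0.1,3,0,-0.2,0,0.7],[-0.2,-0.1,3.9,0,-0.2,0,0.7],[-0.2,-0.1,3.9,0,-0.2,0,0.7],[-0.2,-0.1,3.9,0,-0.2,0,0.7]]'
python3 -m crank '[[0,0,0,0,0,0,0],[0,0,0,0,0,0,0],[0,0,0,0,0,0,0],[0,0,0,0,0,0,0],[0,0,0,0,0,0,0],[0,0,0,0,0,0,0],[0,0,0,0,0,0,0],[0,0,0,0,0,0,0]]'
python3 -m crank '[[0,0,0,0,0,0,0],[0,0,-0.2,0,0,0,0],[0,0,-0.4,0,0,0,0],[0,0,-0.6,0,0,0,0],[0,0,-0.6,0,0,0,0],[0,0,-0.6,0,0,0,0]]'
```

```text
time: 23.7
tool_pos: [0.5375, 0.3963, 0.0354]
orientation: [0.768, -0.641, -0.0, 0.002]
wrist_force: [0.5, 0.2, 0.5]
grip_width: 0.0616
time: 24.37
tool_pos: [0.5376, 0.3967, 0.0357]
orientation: [0.768, -0.641, -0.001, 0.001]
wrist_force: [0.0, 1.4, 2.3]
grip_width: 0.0275
time: 24.87
tool_pos: [0.5377, 0.3967, 0.0418]
orientation: [0.768, -0.641, -0.001, 0.001]
wrist_force: [-0.5, -0.3, -0.6]
grip_width: 0.0273
```

```bash
python3 -m crank '[[0,0.2,0,0,0,0,0],[0,0.4,0,0,0,0,0],[0,0.65,0,0,0,0,0],[0,0.65,0.2,0,0,0,0],[0,0.65,0.4,0,0,0,0],[0,0.65,0.6,0,0,0,0],[0,0.65,0.7,0,0,0,0],[0,0.65,0.7,0,0,0,0]]'
python3 -m crank '[[0,0,0,0,0,0,0],[0,0,0,0,0,0,0],[0,0,0,0,0,0,0]]'
```

```text
time: 25.53
tool_pos: [0.5312, 0.3955, 0.0356]
orientation: [0.768, -0.641, -0.001, 0.001]
wrist_force: [-2.9, -1.7, 7.9]
grip_width: 0.0274
time: 25.78
tool_pos: [0.5313, 0.3956, 0.0357]
orientation: [0.768, -0.641, -0.001, 0.001]
wrist_force: [-1.6, -0.7, 3.1]
grip_width: 0.0276
```

```bash
python3 -m crank '[[0,0,0,0,0,0,0.45],[0,0,0,0,0,0,0.6],[0,0,0,0,0,0,0.7],[0,0,0,0,0,0,0.7],[0,0,0,0,0,0,0.7],[0,0,0,0,0,0,0.7],[0,0,0,0,0,0,0.7],[0,0,0,0,0,0,0.7]]'
python3 -m crank '[[0,0,-1,0,0,0,0.7],[0,0,-3,0,0,0,0.7],[0,0,-6,0,0,0,0.7],[0,0,-9,0,0,0,0.7],[0,0,-10,0,0,0,0.7],[0,0,-10,0,0,0,0.7]]'
python3 -m crank '[[3,0,0,0,0,-7,0.75],[7,0,0,0,0,-14,0.75],[11,0.5,0,0,0,-21,0.75],[15,1,0,0,0,-28,0.75],[19,1.5,0.5,0,0,-35,0.75],[23,2,0.5,0,0,-42,0.75],[27,2,0.5,0,0,-49,0.75],[32,2.2,0.5,0,0,-56,0.75]]'
python3 snap.py s top side
python3 - <<'E'
from h import *
g=np.array([np.cos(np.radians(10.3)),np.sin(np.radians(10.3))])
for n,box in(("top",(95,185,145,260)),("side",(125,135,192,185))):
    c=max(blob(n,cv2.imread(f"pics/s{n}.png"),(16,50,110),(32,125,255),box),key=cv2.contourArea)
    q=ray(n,c[:,0],.0438); a=q@g; print(n,"rung along",a.min().round(4),a.max().round(4),"mid",((a.min()+a.max())/2).round(4),"len",np.ptp(a).round(3))
rungs(cv2.imread("pics/stop.png"),.044,(90,180,160,270))
shift([.579,.0743,.10],-6.5)
E
```

```text
time: 26.45
tool_pos: [0.5314, 0.3956, 0.0357]
orientation: [0.768, -0.641, -0.001, 0.001]
wrist_force: [-0.7, 0.1, 0.1]
grip_width: 0.0618
time: 26.95
tool_pos: [0.5333, 0.3962, 0.1394]
orientation: [0.768, -0.641, -0.0, -0.001]
wrist_force: [0.7, -0.6, -0.0]
grip_width: 0.0614
time: 27.62
tool_pos: [0.5668, 0.0846, 0.1325]
orientation: [0.979, -0.202, -0.0, -0.001]
wrist_force: [1.0, -0.4, 0.2]
grip_width: 0.0657
rung mid [0.568  0.0132] len 0.051 wid 0.027 yaw 77.3 px [258. 215.]
top rung along 0.5109 0.6834 mid 0.5971 len 0.173
side rung along 0.5065 0.6934 mid 0.5999 len 0.187
rung mid [0.535  0.3957] len 0.172 wid 0.028 yaw 9.699999999999989 px [115. 224.]
shift [ 1.09 -0.28  3.38] turn [ -0.   -0.1 -17.5] | q7 -0.22
```

The rung middle is now at 0.597 along the groove, against a base centre of 0.595–0.598, so it is centred within about 2 mm. Now the bowed rung.

```bash
python3 -m crank '[[1.1,-0.3,1,0,0,-7,0.75],[1.1,-0.3,2,0,0,-14,0.75],[1.1,-0.3,3.3,0,0,-17.5,0.75],[1.1,-0.3,3.3,0,0,-17.5,0.75],[1.1,-0.3,3.3,0,0,-17.5,0.75]]'
python3 - <<'E'
from h import *
shift([.579,.0743,.025],-6.5)
E
```

```text
time: 28.13
tool_pos: [0.5781, 0.0745, 0.0997]
orientation: [0.998, -0.058, -0.0, 0.0]
wrist_force: [0.2, 0.1, -0.0]
grip_width: 0.0659
shift [0.09 0.   7.47] turn [ 0.   0.  -0.2] | q7 0.07
```

```bash
python3 -m crank '[[0.1,0,3,0,0,0,0.75],[0.1,0,6,0,0,0,0.75],[0.1,0,7.4,0,0,0,0.75],[0.1,0,7.4,0,0,0,0.75],[0.1,0,7.4,0,0,0,0.75]]'
python3 -m crank '[[0,0,0,0,0,0,0],[0,0,0,0,0,0,0],[0,0,0,0,0,0,0],[0,0,0,0,0,0,0],[0,0,0,0,0,0,0],[0,0,0,0,0,0,0],[0,0,0,0,0,0,0],[0,0,0,0,0,0,0]]'
python3 -m crank '[[0,0,0,0,0,0,0],[0,0,0,0,0,0,0]]'
```

```text
time: 28.55
tool_pos: [0.579, 0.0742, 0.0259]
orientation: [0.998, -0.059, -0.001, 0.001]
wrist_force: [0.3, -0.7, 0.3]
grip_width: 0.0656
time: 29.22
tool_pos: [0.5792, 0.0743, 0.0262]
orientation: [0.998, -0.059, -0.001, 0.0]
wrist_force: [-0.6, 0.2, 3.7]
grip_width: 0.0277
time: 29.38
tool_pos: [0.5792, 0.0743, 0.0262]
orientation: [0.998, -0.059, -0.001, 0.0]
wrist_force: [0.3, 0.2, 1.7]
grip_width: 0.0274
```

```bash
python3 -m crank '[[0,0,-1,0,0,0,0],[0,0,-3,0,0,0,0],[0,0,-6,0,0,0,0],[0,0,-10,0,0,0,0],[0,0,-12,0,0,0,0],[0,0,-12,0,0,0,0]]'
python3 - <<'E'
from h import *
shift([.475,-.3693,.14],-93)
E
```

```text
time: 29.88
tool_pos: [0.5819, 0.074, 0.1513]
orientation: [0.998, -0.059, 0.003, -0.001]
wrist_force: [1.8, 0.3, -0.9]
grip_width: 0.0273
shift [-5.37 45.29  1.02] turn [-0.3 -0.2 86.2] | q7 0.03
```

```bash
python3 -m crank '[[-0.3,3,0.5,0,0,6.5,0],[-0.7,6.5,0.5,0,0,13,0],[-1.1,10,0.5,0,0,19.5,0],[-1.5,13.5,0.5,0,0,26,0],[-2,17,0.5,0,0,32.5,0],[-2.5,20.5,0.5,0,0,39,0],[-3,24,0.5,0,0,45.5,0],[-3.5,27.5,0.5,0,0,52,0]]'
python3 - <<'E'
from h import *
shift([.475,-.3693,.14],-93)
E
```

```text
time: 30.55
tool_pos: [0.5135, -0.196, 0.1452]
orientation: [0.87, -0.493, 0.002, -0.002]
wrist_force: [0.4, -1.8, -0.4]
grip_width: 0.0276
shift [12.9  12.2   0.47] turn [-0.3  0.  33.9] | q7 -0.24
```

```bash
python3 -m crank '[[2,2,0.5,0,0,6,0],[4.5,4.5,0.5,0,0,12,0],[7,7,0.5,0,0,18,0],[9.5,9.3,0.5,0,0,24,0],[11.5,11,0.5,0,0,30,0],[12.9,12.2,0.5,-0.3,0,33.9,0],[12.9,12.2,0.5,-0.3,0,33.9,0],[12.9,12.2,0.5,-0.3,0,33.9,0]]'; 
python3 -m crank '[[0,0,0,0,0,0,0],[0,0,0,0,0,0,0]]'; python3 snap.py t side
python3 - <<'E'
from h import *
shift([.475,-.3693,.06],-93); shift([.475,-.3693,.0135],-93)
E
```

```text
time: 31.22
tool_pos: [0.4739, -0.37, 0.139]
orientation: [-0.688, 0.726, 0.001, -0.0]
wrist_force: [0.3, 0.4, -0.7]
grip_width: 0.0277
time: 31.38
tool_pos: [0.4742, -0.3685, 0.1384]
orientation: [-0.689, 0.725, 0.001, -0.0]
wrist_force: [-1.0, 0.4, -0.6]
grip_width: 0.0275
shift [ 0.09 -0.08  7.86] turn [0.1 0.1 0.1] | q7 -0.44
shift [ 0.1  -0.09 12.51] turn [0.1 0.1 0.1] | q7 -0.44
```

View pics/tside.png

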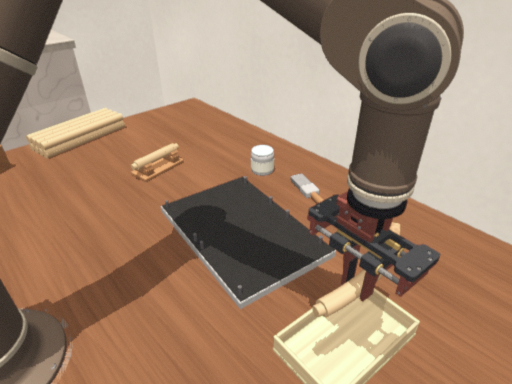

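The rung hangs lengthwise over the tray, with its near end at about (325,308). The cradle with the seated rung is undisturbed at (157,160). I'll lower it.

```bash
python3 -m crank '[[0.1,-0.1,2,0,0,0,0],[0.1,-0.1,4,0,0,0,0],[0.1,-0.1,6,0,0,0,0],[0.1,-0.1,8,0,0,0,0],[0.1,-0.1,9.5,0,0,0,0],[0.1,-0.1,11,0,0,0,0],[0.1,-0.1,11.7,0,0,0,0],[0.1,-0.1,11.7,0,0,0,0]]'
python3 -m crank '[[0,0,0.2,0,0,0,0],[0,0,0.4,0,0,0,0],[0,0,0.6,0,0,0,0],[0,0,0.6,0,0,0,0]]'
```

```text
time: 32.1
tool_pos: [0.4747, -0.3685, 0.0202]
orientation: [-0.689, 0.725, 0.002, -0.0]
wrist_force: [0.8, 0.2, -0.6]
grip_width: 0.0271
time: 32.43
tool_pos: [0.4749, -0.3685, 0.0144]
orientation: [-0.689, 0.725, 0.002, -0.0]
wrist_force: [0.4, 0.0, -0.9]
grip_width: 0.0276
```

```bash
python3 -m crank '[[0,0,0.1,0,0,0,0],[0,0,0.2,0,0,0,0],[0,0,0.25,0,0,0,0],[0,0,0.25,0,0,0,0]]'
python3 -m crank '[[0,0,0,0,0,0,0.45],[0,0,0,0,0,0,0.6],[0,0,0,0,0,0,0.65],[0,0,0,0,0,0,0.65],[0,0,0,0,0,0,0.65],[0,0,0,0,0,0,0.65],[0,0,0,0,0,0,0.65],[0,0,0,0,0,0,0.65]]'
python3 -m crank '[[0,0,-1,0,0,0,0.65],[0,0,-3,0,0,0,0.65],[0,0,-6,0,0,0,0.65],[0,0,-10,0,0,0,0.65],[0,0,-14,0,0,0,0.65],[-10,-14,-16,0,0,0,0.65],[-20,-20,-16,0,0,0,0.65],[-20,-20,-16,0,0,0,0.65]]'
python3 -m crank '[[-8,4,0,0,0,0,0.65],[-8,4,0,0,0,0,0.65],[-8,4,0,0,0,0,0.65],[0,0,0,0,0,0,0.65]]'; python3 snap.py u top side
python3 - <<'E'
from h import *
t=cv2.imread("pics/utop.png");s=cv2.imread("pics/uside.png");print(robot.get_state()["tool_pos"])
cv2.imwrite("pics/m5.png",np.vstack([np.hstack([t,s])[60:384]]) if 0 else cv2.resize(np.hstack([t,s]),(800,300),interpolation=cv2.INTER_AREA))
E
```

```text
time: 32.77
tool_pos: [0.475, -0.3686, 0.0122]
orientation: [-0.689, 0.725, 0.002, 0.0]
wrist_force: [-0.2, 0.2, 2.2]
grip_width: 0.0273
time: 33.43
tool_pos: [0.475, -0.3686, 0.0122]
orientation: [-0.689, 0.725, 0.002, 0.0]
wrist_force: [0.4, 0.0, -0.0]
grip_width: 0.0569
time: 34.1
tool_pos: [0.5716, -0.2891, 0.1645]
orientation: [-0.688, 0.726, 0.001, 0.001]
wrist_force: [0.2, 0.1, 0.7]
grip_width: 0.057
time: 34.43
tool_pos: [0.5531, -0.2313, 0.1633]
orientation: [-0.694, 0.72, 0.005, 0.003]
wrist_force: [2.5, 0.4, -0.3]
grip_width: 0.0571
[ 0.55308716 -0.24851874  0.16603278]
```

View pics/m5.png

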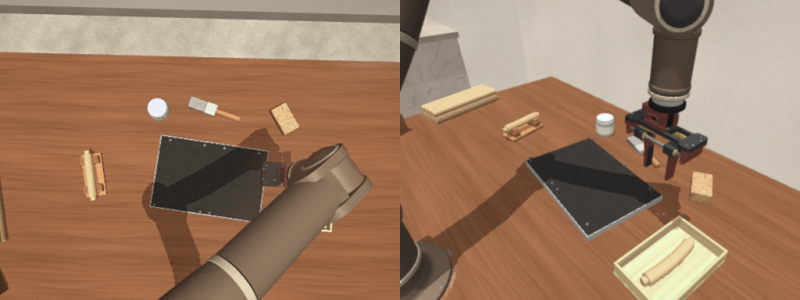

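The bowed rung lies flat in the tray, near (668,262) in the view. The straight one is seated in the cradle, and the can, brush and block are where they were. I'll let the arm come to rest and hand in.

```bash
python3 -m crank '[[0,0,0,0,0,0,0.65],[0,0,0,0,0,0,0.65],[0,0,0,0,0,0,0.65]]'
python3 - <<'E'
from h import *
t=robot.grab_frame("top")["img"]; rungs(t,.044,(90,180,160,270))
d=cv2.absdiff(t,cv2.imread("pics/top0.png"))[115:175,185:315]; print("props diff max",d.max(),"n>40",(d.max(2)>40).sum())
print(robot.job_done())
E
```

```text
time: 34.78
tool_pos: [0.5529, -0.2484, 0.1663]
orientation: [-0.688, 0.726, -0.001, 0.001]
wrist_force: [-0.3, 0.4, -0.4]
grip_width: 0.0571
rung mid [0.535  0.3957] len 0.172 wid 0.029 yaw 10.099999999999994 px [115. 224.]
props diff max 25 n>40 0
the job is handed in; nothing more can be done
None
```

The straight rung is seated in the V cradle, the bowed one lies flat in the reject tray, and the job was handed in at about 35 s of the 69 s allowed.

- **Pushes:** I pushed the left rung about 79 mm and the right about 76 mm. The left dragged against the fingers with up to about 3 N of push and kept its visible curve, so it is the bowed one. The right rolled with almost no force and measured 28 mm wide before and after, so it is straight.
- **Mishap on the first grasp:** I lifted before the fingers had finished closing, and the straight rung rolled back about 20 mm. I did not push it forward again; I grasped it where it lay.
- **Cradle:** The straight rung first sat 5–8 mm too far along the groove, so I regrasped it and moved it back 6.5 mm. It was pressed into the groove before release.
- **Last checks:**
  - The top view puts the straight rung at 10° yaw, in line with the groove. It is centred to about 2 mm, which is as well as the cameras can tell.
  - The side view shows the bowed rung lying in the tray.
  - The can and brush match the first picture. I checked the sanding block only by eye, and it looked unmoved.
  - The arm is raised and touching nothing.

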